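# Clip the jar caddy onto the rail

## Task

Push the white caddy's hook straight down over the rail stand's upper bar until its orange sprung latch snaps shut under the bar, tug it upward once with about 10 N so that the shut latch pulls against the bar, and let it hang. Then stand the spice jar with the white and blue label upright in its cup. The bars sit in friction clamps: feel your way, never put more than 35 N on them, and leave the other things alone.

Things in the scene. Friction and masses are not known exactly. Their poses are not given: they have to be found in the camera images.
- rail_stand: Fixed rail stand: wooden base, dark posts 200 mm high at y = +-105, two steel bars 12 mm thick along y (clear 184 mm) at x = 0. Origin: worktop, below the bars, midway; x to the rear. Friction clamps hold the bars at an unreported height that varies: upper bar's centre 146 to 174 mm above the worktop, lower bar 65 mm below it. Clamps and knobs reach 26 mm beyond the posts
- caddy: Loose white caddy, about 0.26 kg, 127 mm high. Origin: underside of its round cup, at its axis; z up, x to its hook. Cup outside 58, inside 52, rim z = 50, floor z = 3 mm. Hook 36 mm wide along y, mouth downward: throat from back plate x = 34 to nose x = 57, roof z = 85, nose down to z = 41, its lowest 10 mm flared out to x = 68. Rubber pad behind (x = 41, z 1 to 25) rests on the lower bar
- caddy_grip (a point): Centre of the black grip tab on top of the caddy, straight above the hook's throat, at caddy (46, 0, 107.5) mm: 12 mm thick along the caddy's x, 44 wide along y, 37 high. Axes as the caddy
- hook_seat (a point): Where the upper bar's centre lies in the hook when fully home (bar touches roof and nose): caddy (51, 0, 79) mm. Axes as the caddy
- cup_floor (a point): centre of the cup's inner floor, caddy coordinates (0, 0, 3) mm
- jar_center (a point): centre (52.5 mm above its foot) of the spice jar to be loaded: white and blue label, dark cap with a blue top, diameter 41, height 105 mm, about 0.11 kg, stands upright, z up
- dark_jar: Bystander: the other spice jar, same shape and size (diameter 41, height 105 mm) but with a black label and an all-black cap; origin under its centre
- kitchen_timer: bystander: white round kitchen timer, 68 x 67 x 58 mm; origin under its centre
- latch_pivot (a point): Pivot, caddy (37, 0, 54) mm, of the orange latch: a 19 x 24 x 4 mm blade level across the mouth, its angle not reported. It only swings inward and up. The bar meets it from below 33 mm before home; 5 to 7 N begin to open it, growing to 9 to 15 N over 9 mm, then fading; 2 to 5 mm before home it flips shut under the bar, then the roof is solid. Shut, it leaves 17 mm of vertical play
Things that resemble listed ones, but are neither listed nor needed, are in the scene too. Leave any pink look-alike of the part that bears jar_center alone.

How it is judged:
By the outcome, as a careful person would: the job done as asked, in the order asked, and still so for the second after the job is handed in, with the robot touching nothing.
It also fails if it takes over 72 s, if anything falls off the work surface, if the arm or the gripper's body presses on something with over 40 N, if the wrist force passes 120 N, or if a joint passes its speed limit or range.

## Robot

A 7-joint arm with a two-finger parallel gripper is mounted at the origin on a cart in front of the work surface, level with it; the furniture and walls round the work are solid. World frame = base frame: x ahead of the robot, y to its left, z up, the work surface at z = 0. Lengths are in m, angles in rad, forces in N, time in s.
With the tool pointing down it reaches from about 0.425 to 0.925 m from the base axis. Payload 6.8 kg.
Tool frame: the origin (TCP) lies midway between the tips of the shut fingers; the grasp point (between the pads) lies 19 mm behind it; z points along the fingers, y is the line along which they close (so a half turn about z gives the same grasp; the last joint's range is limited). The gripper opens to 85 mm and grips with 20 to 120 N. Pads are 22 mm wide; open, the fingers measure 114 mm over their backs; the gripper's body (76 mm by 85 mm) begins 54 mm behind the grasp point. The pads swing forward as they close: fully open they stand 13 mm farther back than shut.
Start: joints at [-1.419, 0.477, 0.022, 1.555, -0.011, 1.109, -0.083], TCP at [0.173, 0.652, 0.231] pointing down, gripper open.
Joint ranges: [-2.96, 2.96], [-0.34, 2.1], [-1.41, 1.46], [0.24, 2.44], [-1.37, 4.51], [0.17, 1.92], [-2.96, 2.96]. Speed limits (rad/s): [2.39, 2.39, 3.14, 3.14, 3.14, 3.14, 3.14].

## Interface

Orientations are given as a unit quaternion [w, x, y, z].
In Python, from station import * gives the robot as it stands. The module is installed in compiled form; this text tells all that it offers.
- The arm moves only by the shell command python3 -m jog 'ROWS' [OPENING] [FORCE]. ROWS is JSON, a list of rows, each an object of numbers: "x", "y", "z": the shift along the tool's x, y, z in m; "ax", "ay", "az": the turn, a rotation vector about the tool's x, y, z in rad. In form: [{"x": .., "y": .., "z": .., "ax": .., "ay": .., "az": ..}, ...]. A call has 1 to 12 rows; each row is the pose to reach, as a shift and turn from the pose commanded when the call began, along the tool's axes at that moment; what a row does not reach only later rows make up. A row lasts 1/10 s, in which the tool goes at most 50 mm and 8.59 degrees, less where a joint would pass 70% of its speed; a pose out of reach is approached as far as the arm can. A call with a gripper value outside its range is refused whole. OPENING is the opening, from 0 (shut) to 1 (fully open), set as the call begins (- or left out, the last holds). The fingers move at their own pace and stop on an object; FORCE is the grip in N (left out, the last holds). Time passes only in rows, so rows that repeat a pose let the fingers close. It gives the time, the measured TCP pose, the force, the opening and the grip force at its end, in the units of the state.
- get_obs(): the state, without advancing time (a new reading comes with each control period).
- read_camera(name): name is "scene" or "side" or "wrist"; returns the picture (420x560x3 uint8, red, green, blue); there is no depth.
- camera_params(name): a dict with "K" (3x3 intrinsics, pixels), "D" ([k1, k2, p1, p2, k3] as OpenCV has them; the pictures are not rectified), "origin" and "attitude" of the camera in the world. Camera axes: x right, y up, looking along -z (the intrinsics and any distortion apply to the point x, -y, -z); pixel columns grow to the right and rows downward; lengths in m; the calibration is good to about 2 mm. A picture is of the moment at which its call begins: read the wrist's pose just before it. camera_params takes no time and is no camera call; for the wrist camera it gives the pose at the moment of the call.
- hand_in(): hands the job in; it is judged then, once.
The state is a dict: "t": time; "q": joint angles; "joint_vel": joint speeds; "joint_torque": joint torques, N m; "eef_pos": TCP position; "tool_rot": TCP orientation; "contact_force": force on the tool from outside, world axes, zero at the start; "torque": the same for the moment, N m; "gripper_width": opening from 0.0 (shut) to 1.0 (fully open); "grasp_force": force on a finger pad.
Only numpy, scipy, OpenCV 4.12 (cv2) and the standard library are available. Lean on these libraries where they do the work, as an engineer would, in place of code of your own. Each camera call takes 0.05 s, during which the arm holds its last target. There are 200 camera calls.

## Working session

There is one attempt and no reset: what is moved stays moved. The work goes in short steps, Python scripts to look and compute and a shell command to move; the robot and the scene stay as the last step left them, time stands still between calls to the robot, and variables do not carry over. Pictures are saved under pics/ and viewed, at most 11 in all, crops included, and the job is handed in when it is done.

```bash
mkdir -p pics; cat > h.py <<'E'
from station import *
import numpy as np, cv2, json
from scipy.spatial.transform import Rotation as R
def rot(a):
    a=np.array(a,float)
    return a if a.shape==(3,3) else R.from_quat(np.r_[a[1:],a[0]]).as_matrix()
def ray(p,uv):
    u=cv2.undistortPoints(np.array([[uv]],float),np.array(p["K"],float),np.array(p["D"],float))[0,0]
    d=rot(p["attitude"])@np.array([u[0],-u[1],-1.]); return np.array(p["origin"],float),d/np.linalg.norm(d)
def plane(p,uv,z):
    o,d=ray(p,uv); return o+d*(z-o[2])/d[2]
def tri(p1,a,p2,b):
    o1,d1=ray(p1,a);o2,d2=ray(p2,b)
    s=np.linalg.lstsq(np.c_[d1,-d2],o2-o1,rcond=None)[0]
    A=o1+s[0]*d1;B=o2+s[1]*d2
    return (A+B)/2,np.linalg.norm(A-B)
def proj(p,X):
    c=rot(p["attitude"]).T@(np.array(X)-p["origin"]); q=np.array([[c[0],-c[1],-c[2]]])
    return cv2.projectPoints(q,np.zeros(3),np.zeros(3),np.array(p["K"],float),np.array(p["D"],float))[0][0,0]
E
python3 - <<'E'
from h import *
for n in("scene","side","wrist"):
    p=camera_params(n); im=read_camera(n); cv2.imwrite(f"pics/{n}0.png",im[:,:,::-1]); print(n,np.round(p["K"],1).tolist(),p["D"],p["origin"],p["attitude"])
print(get_obs())
E
```

```text
scene [[489.3, 0.0, 275.6], [0.0, 489.3, 210.5], [0.0, 0.0, 1.0]] [-0.14463469  0.          0.          0.          0.        ] [-0.47615274  1.06397575  0.78449835] [-0.29630243 -0.19948479  0.49607433  0.79140441]
side [[433.8, 0.0, 278.1], [0.0, 433.8, 204.4], [0.0, 0.0, 1.0]] [-0.00471851  0.          0.          0.          0.        ] [-0.38616857 -0.42721342  0.89679223] [ 0.76627104  0.36173988 -0.23459043 -0.47638249]
wrist [[292.6, 0.0, 274.4], [0.0, 292.6, 206.2], [0.0, 0.0, 1.0]] [-0.02681003  0.          0.          0.          0.        ] [0.09936127 0.67106058 0.37317389] [ 0.78315685 -0.12023956 -0.09193482  0.6031217 ]
{'t': 0.15, 'q': array([-1.41909602,  0.47765044,  0.02232988,  1.55620282, -0.01151896,
        1.10932145, -0.08308444]), 'joint_vel': array([-0.00018662, -0.00261494,  0.00014009, -0.0009687 ,  0.00072152,
       -0.00060946, -0.00072281]), 'joint_torque': array([ 2.85638562e-03, -5.96923470e+01,  1.61013935e+00, -2.81487858e+01,
        1.25964891e-02,  6.50020695e-03,  1.34389796e-05]), 'eef_pos': array([0.17327166, 0.65190672, 0.23053086]), 'tool_rot': array([-5.51313104e-05,  1.29515258e-01,  9.91577162e-01, -7.25205009e-04]), 'contact_force': array([ 0.26463108, -0.12176265, -0.47045085]), 'torque': array([ 0.03969857,  0.05416658, -0.01404207]), 'grasp_force': 0.0, 'gripper_width': 0.999768721065659}
```

View pics/scene0.png

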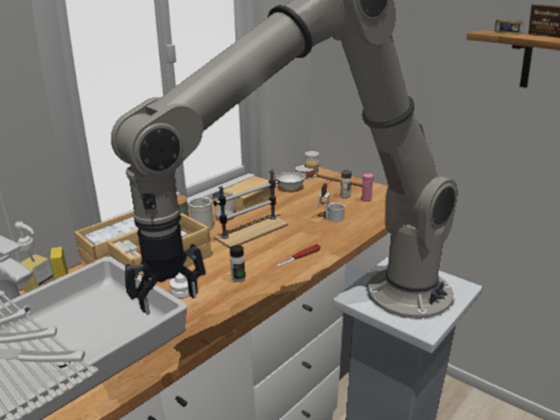

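View pics/side0.png

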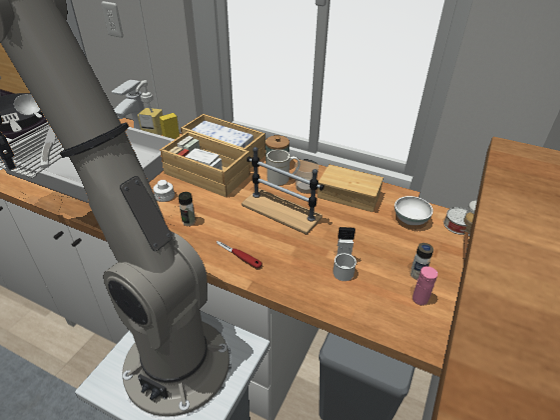

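The side view shows the rail stand (250–325, 150–230), the caddy (345, 245–268) and the timer (163, 190). There are three jar candidates: dark-looking jars at (187, 208) and (423, 260), and a pink look-alike at (425, 285). I'll enlarge these to compare the labels.

```bash
python3 - <<'E'
from h import *
a=cv2.imread("pics/side0.png");b=cv2.imread("pics/scene0.png")
def c(im,x,y,w,h,W,H): return cv2.resize(im[y:y+h,x:x+w],(W,H),interpolation=cv2.INTER_CUBIC)
top=np.hstack([c(a,320,215,130,100,390,300),c(a,165,180,50,55,273,300),c(b,225,240,25,55,137,300)])
bot=np.hstack([c(b,310,160,75,70,321,300),c(a,235,140,100,100,300,300),c(b,210,165,75,80,179,300)])
cv2.imwrite("pics/m1.png",np.vstack([top,bot]))
E
```

```text
(no output)
```

View pics/m1.png

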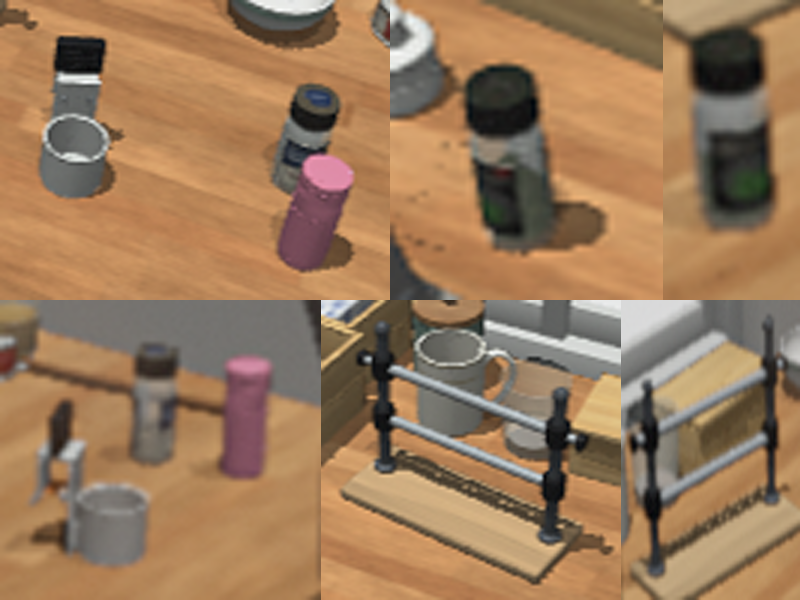

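The target is the jar at side (423, 260), with the blue top and white/blue label. The one at (187, 208) is all black with a black label, so it is the bystander, and (425, 285) is the pink look-alike. Next I'll triangulate the key points.

```bash
python3 - <<'E'
from h import *
S=camera_params("side");C=camera_params("scene")
P={"rim .05":((345,261),(336.2,206.7)),"tabtop .126":((346.7,228.3),(324.5,184)),"jartop .105":((426.3,247.7),(346.9,171.7)),
"postL .2":((255.3,148.3),(220.9,187.7)),"postR .2":((315,170.7),(271.5,170.3))}
for k,(a,b) in P.items():
    X,e=tri(S,a,C,b); z=float(k.split()[1]); print(k,X.round(3),round(e,4),plane(S,a,z).round(3)[:2],plane(C,b,z).round(3)[:2])
L=plane(S,P["postL .2"][0],.2);Rr=plane(S,P["postR .2"][0],.2);print(np.linalg.norm(L-Rr))
for z in (.146,.16,.174):print(z,plane(S,(257.7,163.3),z).round(3),plane(S,(310.7,182.7),z).round(3))
o=get_obs();print(rot(o["tool_rot"]).round(3)); W=camera_params("wrist"); print((rot(o["tool_rot"]).T@(W["origin"]-o["eef_pos"])).round(3),(rot(o["tool_rot"]).T@rot(W["attitude"])).round(3))
E
```

```text
rim .05 [ 0.429 -0.246  0.047] 0.0014 [ 0.427 -0.247] [ 0.424 -0.239]
tabtop .126 [ 0.468 -0.228  0.128] 0.0019 [ 0.469 -0.228] [ 0.473 -0.234]
jartop .105 [ 0.513 -0.433  0.105] 0.0021 [ 0.515 -0.433] [ 0.511 -0.431]
postL .2 [0.616 0.125 0.193] 0.0029 [0.608 0.12 ] [0.599 0.138]
postR .2 [ 0.588 -0.084  0.194] 0.0009 [ 0.579 -0.087] [ 0.578 -0.074]
0.2091633117211722
0.146 [0.61  0.114 0.146] [ 0.59  -0.073  0.146]
0.16 [0.592 0.104 0.16 ] [ 0.572 -0.08   0.16 ]
0.174 [0.573 0.094 0.174] [ 0.554 -0.086  0.174]
[[-0.966  0.257 -0.   ]
 [ 0.257  0.966 -0.001]
 [-0.    -0.001 -1.   ]]
[ 0.076 -0.001 -0.143] [[ 0.001  0.954  0.299]
 [ 1.    -0.001 -0.001]
 [-0.001  0.299 -0.954]]
```

```bash
cat >> h.py <<'E'
def go(X,yaw,o=None):
    "row to put TCP at X, tool y at world yaw, tool pointing down"
    o=o or get_obs(); T=rot(o["tool_rot"]); d=T.T@(np.array(X)-o["eef_pos"])
    G=np.c_[[-np.sin(yaw),np.cos(yaw),0],[np.cos(yaw),np.sin(yaw),0],[0,0,-1]]
    v=R.from_matrix(T.T@G).as_rotvec(); print("row",d.round(4),v.round(4))
E
python3 - <<'E'
from h import *
go([.5,.28,.25],0.9); go([.467,-.229,.25],.4)
E
```

```text
row [-0.4113 -0.2755 -0.019 ] [-1.40e-03  4.00e-04  4.11e-01]
row [-0.5101 -0.7759 -0.0183] [-1.30e-03  7.00e-04  9.11e-01]
```

```bash
A='{"x":-0.411,"y":-0.276,"z":-0.02,"az":0.41}'; python3 -m jog '[{"x":-0.411,"y":-0.276,"z":-0.02,"az":0.41},{"x":-0.411,"y":-0.276,"z":-0.02,"az":0.41},{"x":-0.411,"y":-0.276,"z":-0.02,"az":0.41},{"x":-0.411,"y":-0.276,"z":-0.02,"az":0.41},{"x":-0.411,"y":-0.276,"z":-0.02,"az":0.41},{"x":-0.411,"y":-0.276,"z":-0.02,"az":0.41},{"x":-0.411,"y":-0.276,"z":-0.02,"az":0.41},{"x":-0.411,"y":-0.276,"z":-0.02,"az":0.41},{"x":-0.411,"y":-0.276,"z":-0.02,"az":0.41},{"x":-0.411,"y":-0.276,"z":-0.02,"az":0.41},{"x":-0.411,"y":-0.276,"z":-0.02,"az":0.41}]' 1
python3 -c "
from h import *
go([.467,-.229,.25],.4)"
```

```text
row [-0.5101 -0.7759 -0.0183] [-1.30e-03  7.00e-04  9.11e-01]validation failed for argument at $[0]...
```

```bash
python3 -m jog '[{"x":-0.411,"y":-0.276,"z":-0.02,"ax":0,"ay":0,"az":0.41},{"x":-0.411,"y":-0.276,"z":-0.02,"ax":0,"ay":0,"az":0.41},{"x":-0.411,"y":-0.276,"z":-0.02,"ax":0,"ay":0,"az":0.41},{"x":-0.411,"y":-0.276,"z":-0.02,"ax":0,"ay":0,"az":0.41},{"x":-0.411,"y":-0.276,"z":-0.02,"ax":0,"ay":0,"az":0.41},{"x":-0.411,"y":-0.276,"z":-0.02,"ax":0,"ay":0,"az":0.41},{"x":-0.411,"y":-0.276,"z":-0.02,"ax":0,"ay":0,"az":0.41},{"x":-0.411,"y":-0.276,"z":-0.02,"ax":0,"ay":0,"az":0.41},{"x":-0.411,"y":-0.276,"z":-0.02,"ax":0,"ay":0,"az":0.41},{"x":-0.411,"y":-0.276,"z":-0.02,"ax":0,"ay":0,"az":0.41},{"x":-0.411,"y":-0.276,"z":-0.02,"ax":0,"ay":0,"az":0.41}]' 1
python3 -c "
from h import *
go([.467,-.229,.25],.4)"
```

```text
t: 1.25
eef_pos: [0.5044, 0.2727, 0.2518]
tool_rot: [0.002, 0.334, 0.943, -0.001]
contact_force: [0.3, -0.2, -0.4]
gripper_width: 1.003
grasp_force: 0.0
row [-0.2869 -0.4133  0.003 ] [0.0007 0.0038 0.4896]
```

```bash
python3 -m jog '[{"x":-0.287,"y":-0.413,"z":0.003,"ax":0,"ay":0,"az":0.49},{"x":-0.287,"y":-0.413,"z":0.003,"ax":0,"ay":0,"az":0.49},{"x":-0.287,"y":-0.413,"z":0.003,"ax":0,"ay":0,"az":0.49},{"x":-0.287,"y":-0.413,"z":0.003,"ax":0,"ay":0,"az":0.49},{"x":-0.287,"y":-0.413,"z":0.003,"ax":0,"ay":0,"az":0.49},{"x":-0.287,"y":-0.413,"z":0.003,"ax":0,"ay":0,"az":0.49},{"x":-0.287,"y":-0.413,"z":0.003,"ax":0,"ay":0,"az":0.49},{"x":-0.287,"y":-0.413,"z":0.003,"ax":0,"ay":0,"az":0.49},{"x":-0.287,"y":-0.413,"z":0.003,"ax":0,"ay":0,"az":0.49},{"x":-0.287,"y":-0.413,"z":0.003,"ax":0,"ay":0,"az":0.49},{"x":-0.287,"y":-0.413,"z":0.003,"ax":0,"ay":0,"az":0.49},{"x":-0.287,"y":-0.413,"z":0.003,"ax":0,"ay":0,"az":0.49}]' && python3 - <<'E'
from h import *
p=camera_params("wrist"); im=read_camera("wrist"); cv2.imwrite("pics/w1.png",im[:,:,::-1])
print(proj(p,[.429,-.246,.05]),proj(p,[.468,-.228,.126]))
go([.467,-.229,.25],.4)
E
```

```text
t: 2.45
eef_pos: [0.4677, -0.2229, 0.2481]
tool_rot: [-0.0, 0.549, 0.836, -0.0]
contact_force: [0.2, 0.4, -0.0]
gripper_width: 1.005
grasp_force: 0.0
[237.14758948 186.32404239] [272.75829403 203.99986243]
row [-0.0066 -0.0043 -0.002 ] [-0.0003 -0.0008  0.0107]
```

View pics/w1.png

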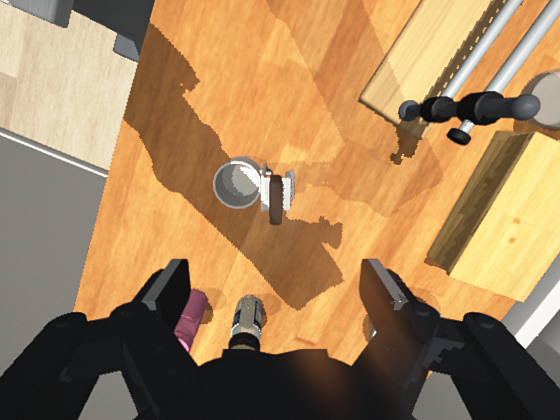

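The wrist view shows the cup rim at about (238, 183) and the black tab's top at about (276, 175–222). The tab is nearly aligned with the tool's x axis. I'll take exact values from a dark mask and the rim.

```bash
python3 - <<'E'
from h import *
p=camera_params("wrist"); im=cv2.imread("pics/w1.png")
c=im[160:235,205:310]; g=c.max(2); m=(g<75).astype(np.uint8)
n,l,s,ce=cv2.connectedComponentsWithStats(m); 
for i in range(1,n):
    if s[i,4]>60: print(s[i]+[205,160,0,0,0],ce[i]+[205,160])
cv2.imwrite("pics/w1c.png",cv2.resize(c,None,fx=7,fy=7,interpolation=cv2.INTER_CUBIC))
E
```

```text
[271 175  12  18  78] [276.74358974 179.70512821]
```

View pics/w1c.png

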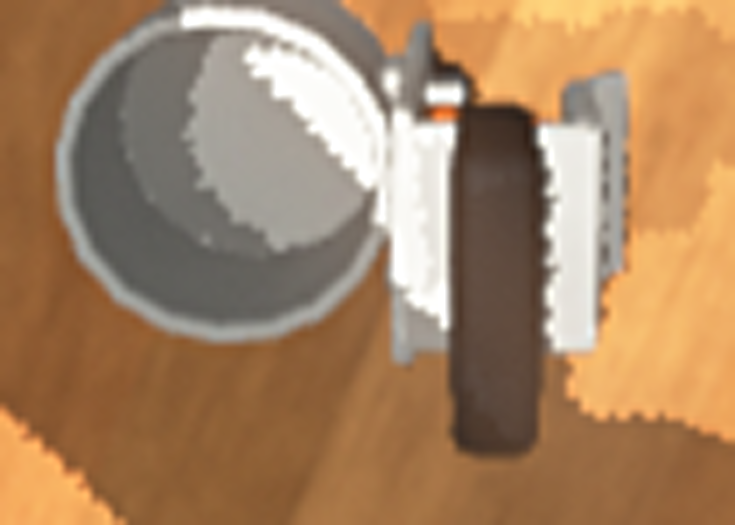

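```bash
python3 - <<'E'
from h import *
p=camera_params("wrist"); f=lambda u,v:(205+u/7,160+v/7)
print("W",p["origin"],get_obs()["eef_pos"])
rc=plane(p,f(225,172),.05); print("rim",rc)
for v in (280,320): print("tab",plane(p,f(497,v),.126))
bt=plane(p,f(497,452),.126);print("tab near edge",bt, "hook roof mids",plane(p,f(500,238),.089),plane(p,f(500,352),.089),plane(p,f(500,125),.089))
a=plane(p,f(458,430),.126);b=plane(p,f(458,200),.126);c=plane(p,f(540,430),.126);d=plane(p,f(541,200),.126)
for v in(b-a,d-c): print("edge yaw-90",np.arctan2(v[1],v[0])-np.pi/2)
for yaw in (.38,.42,.46):
  T=lambda x,y,z:proj(p,rc*[1,1,0]+[np.cos(yaw)*x-np.sin(yaw)*y,np.sin(yaw)*x+np.cos(yaw)*y,z])
  print(yaw,[((T(*q)-[205,160])*7).round().tolist() for q in((46,22,126),(46,-22,126),(46,22,89),(57,18,89),(57,-18,89))] if 0 else [((T(*(np.array(q)/1000))-[205,160])*7).round().tolist() for q in((46,22,126),(46,-22,126),(46,22,89),(60,18,88),(60,-18,88))])
E
```

```text
W [ 0.43756783 -0.15205348  0.39078021] [ 0.4682629  -0.22122094  0.24797659]
rim [ 0.4287534  -0.24222959  0.05      ]
tab [ 0.46970553 -0.22133296  0.126     ]
tab [ 0.47196927 -0.22649056  0.126     ]
tab near edge [ 0.47963985 -0.24396633  0.126     ] hook roof mids [ 0.47193938 -0.22473437  0.089     ] [ 0.47928937 -0.24146054  0.089     ] [ 0.46489581 -0.20870465  0.089     ]
edge yaw-90 0.40793757804941366
edge yaw-90 0.41575468740820876
0.38 [[503.0, 151.0], [492.0, 462.0], [501.0, 97.0], [593.0, 125.0], [582.0, 352.0]]
0.42 [[497.0, 137.0], [499.0, 450.0], [495.0, 85.0], [589.0, 109.0], [587.0, 338.0]]
0.46 [[490.0, 123.0], [505.0, 437.0], [489.0, 73.0], [584.0, 93.0], [592.0, 323.0]]
```

```bash
python3 -c "
from h import *
go([.471,-.224,.095],.41)"
```

```text
row [-0.0038  0.0014  0.153 ] [-0.0003 -0.0008  0.0007]
```

```bash
python3 -m jog '[{"x":-0.004,"y":0.0015,"z":0.04,"ax":0,"ay":0,"az":0},{"x":-0.004,"y":0.0015,"z":0.08,"ax":0,"ay":0,"az":0},{"x":-0.004,"y":0.0015,"z":0.11,"ax":0,"ay":0,"az":0},{"x":-0.004,"y":0.0015,"z":0.13,"ax":0,"ay":0,"az":0},{"x":-0.004,"y":0.0015,"z":0.145,"ax":0,"ay":0,"az":0},{"x":-0.004,"y":0.0015,"z":0.152,"ax":0,"ay":0,"az":0},{"x":-0.004,"y":0.0015,"z":0.152,"ax":0,"ay":0,"az":0}]' && python3 -c "
from h import *
go([.471,-.224,.095],.41)"
```

```text
t: 3.2
eef_pos: [0.4713, -0.2231, 0.0956]
tool_rot: [-0.001, 0.547, 0.837, 0.0]
contact_force: [-0.3, -0.1, -0.3]
gripper_width: 1.001
grasp_force: 0.0
row [-0.0007 -0.0006  0.0006] [-0.001  -0.0017  0.0035]
```

```bash
python3 -m jog '[{"x":0,"y":0,"z":0,"ax":0,"ay":0,"az":0},{"x":0,"y":0,"z":0,"ax":0,"ay":0,"az":0},{"x":0,"y":0,"z":0,"ax":0,"ay":0,"az":0},{"x":0,"y":0,"z":0,"ax":0,"ay":0,"az":0},{"x":0,"y":0,"z":0,"ax":0,"ay":0,"az":0},{"x":0,"y":0,"z":0,"ax":0,"ay":0,"az":0},{"x":0,"y":0,"z":0,"ax":0,"ay":0,"az":0},{"x":0,"y":0,"z":0,"ax":0,"ay":0,"az":0}]' 0 90 && python3 -c "
from h import *
o=get_obs();print(o['contact_force'],o['torque'])
go([.47,-.224,.30],.41)"
```

```text
t: 4.0
eef_pos: [0.471, -0.2253, 0.0968]
tool_rot: [-0.0, 0.548, 0.836, 0.0]
contact_force: [-1.6, 0.5, 6.3]
gripper_width: 0.122
grasp_force: 87.8
[-1.63526954  0.47574892  6.25935702] [ 0.03488277  0.5970623  -0.04210178]
row [ 0.0016 -0.0004 -0.2032] [ 0.     -0.0002  0.0006]
```

```bash
python3 -m jog '[{"x":0,"y":0,"z":-0.02,"ax":0,"ay":0,"az":0},{"x":0,"y":0,"z":-0.06,"ax":0,"ay":0,"az":0},{"x":0,"y":0,"z":-0.11,"ax":0,"ay":0,"az":0},{"x":0,"y":0,"z":-0.16,"ax":0,"ay":0,"az":0},{"x":0,"y":0,"z":-0.19,"ax":0,"ay":0,"az":0},{"x":0,"y":0,"z":-0.2,"ax":0,"ay":0,"az":0}]' && python3 -c "
from h import *
o=get_obs();print(o['contact_force'],o['torque'])
go([.593,.019,.30],-.134)"
```

```text
t: 4.6
eef_pos: [0.4724, -0.2257, 0.2994]
tool_rot: [0.002, 0.548, 0.836, 0.001]
contact_force: [-0.6, 0.1, -3.2]
gripper_width: 0.122
grasp_force: 88.3
[-0.5573094   0.12757066 -3.18858435] [-0.00173009 -0.07862051  0.0216003 ]
row [ 1.762e-01  2.083e-01 -1.000e-04] [0.0053 0.0012 0.5446]
```

```bash
python3 -m jog '[{"x":0.03,"y":0.035,"z":0,"ax":0,"ay":0,"az":0.1},{"x":0.06,"y":0.07,"z":0,"ax":0,"ay":0,"az":0.2},{"x":0.09,"y":0.105,"z":0,"ax":0,"ay":0,"az":0.3},{"x":0.12,"y":0.14,"z":0,"ax":0,"ay":0,"az":0.4},{"x":0.145,"y":0.172,"z":0,"ax":0,"ay":0,"az":0.48},{"x":0.165,"y":0.195,"z":0,"ax":0,"ay":0,"az":0.53},{"x":0.176,"y":0.208,"z":0,"ax":0,"ay":0,"az":0.545},{"x":0.176,"y":0.208,"z":0,"ax":0,"ay":0,"az":0.545},{"x":0.176,"y":0.208,"z":0,"ax":0,"ay":0,"az":0.545}]' && python3 - <<'E'
from h import *
go([.593,.019,.30],-.134)
o=get_obs(); print(o['contact_force'],o['torque'])
p=camera_params("wrist"); w=read_camera("wrist")[:,:,::-1]; s=read_camera("side")[:,:,::-1]; c=read_camera("scene")[:,:,::-1]
for n,i in(("w2",w),("s2",s),("c2",c)): cv2.imwrite(f"pics/{n}.png",i)
np.save("w2.npy",np.array([p],dtype=object),allow_pickle=True)
m=np.hstack([cv2.resize(w,(500,375)),np.vstack([cv2.resize(s[100:240,225:345],(300,350))])[:375]]) if 0 else None
top=cv2.resize(w,(480,360),interpolation=cv2.INTER_AREA)
a=cv2.resize(s[90:235,235:345],(320,422));b=cv2.resize(c[130:250,190:300],(320,349))
M=np.zeros((600,800,3),np.uint8);M[:360,:480]=top;M[:422,480:]=a;M[360:600,:220]=cv2.resize(b,(220,240));
cv2.imwrite("pics/m2.png",M)
E
```

```text
t: 5.5
eef_pos: [0.5906, 0.019, 0.2946]
tool_rot: [-0.0, 0.753, 0.658, -0.002]
contact_force: [0.2, -0.6, -1.7]
gripper_width: 0.125
grasp_force: 88.4
row [ 0.0003  0.0023 -0.0054] [-0.0028  0.0017  0.0005]
[ 0.19309862 -0.57892666 -1.73052171] [-0.09335532 -0.10113187  0.01792493]
```

View pics/m2.png

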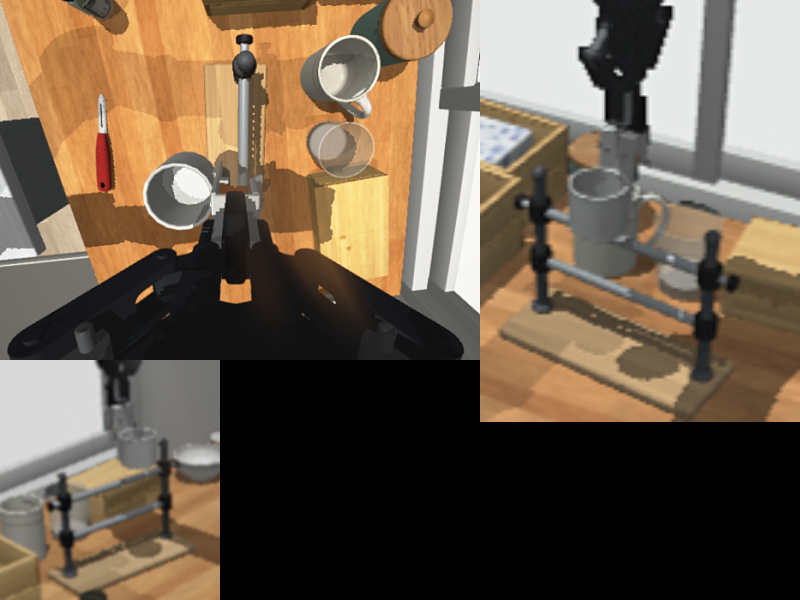

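```bash
python3 - <<'E'
from h import *
p=np.load("w2.npy",allow_pickle=True)[0]; im=cv2.imread("pics/w2.png"); o=get_obs(); T=rot(o["tool_rot"])
for r in (100,115,130,145,160,175,190):
    row=im[r,265:310].astype(int); sat=row.max(1)-row.min(1); print(r,"".join("#" if s<28 else "." for s in sat))
E
```

```text
100 .............#############...................
115 .............#############...................
130 .............#############...................
145 .............#############...................
160 .............############....................
175 .............############....................
190 .............############....................
```

```bash
python3 - <<'E'
from h import *
p=np.load("w2.npy",allow_pickle=True)[0]; o=get_obs(); T=rot(o["tool_rot"]); print(o["eef_pos"],p["origin"])
for z in (.147,.155,.165):
    a=plane(p,(284.1,100),z);b=plane(p,(283.6,190),z); l=plane(p,(277.6,130),z);r=plane(p,(290.6,130),z)
    d=a-b; print(z,a.round(4),b.round(4),"yaw",np.arctan2(d[1],d[0])-np.pi/2,"wid",np.linalg.norm(l-r).round(4),"tool",(T.T@(a-o["eef_pos"])).round(4),(T.T@(b-o["eef_pos"])).round(4))
S=camera_params("side")
# bar height: side rays of upper bar meeting vertical plane through bar
n=np.array([np.cos(-.134),np.sin(-.134),0])
a=plane(p,(284.1,100),.155);b=plane(p,(283.6,190),.155);d=a-b; n=np.array([d[1],-d[0],0]);n/=np.linalg.norm(n);print("n",n)
for uv in ((257.7,163.3),(310.7,182.7),(288.3,172.5),(307.2,182.1)):
    oo,dd=ray(S,uv); t=n@(a-oo)/(n@dd); print((oo+t*dd).round(4))
print(T.round(3))
E
```

```text
[0.59090139 0.01772453 0.29581681] [0.60084306 0.09409752 0.43718556]
0.147 [0.6111 0.1061 0.147 ] [0.5999 0.0199 0.147 ] yaw -0.12860639192946133 wid 0.0125 tool [0.0903 0.0081 0.1488] [0.0035 0.0088 0.1488]
0.155 [0.6108 0.1057 0.155 ] [0.6   0.022 0.155] yaw -0.12860639192946133 wid 0.0122 tool [0.09   0.0079 0.1408] [0.0055 0.0085 0.1408]
0.165 [0.6104 0.1053 0.165 ] [0.6    0.0245 0.165 ] yaw -0.12860639192946133 wid 0.0117 tool [0.0895 0.0076 0.1308] [0.0081 0.0082 0.1308]
n [ 0.99174159 -0.12825217  0.        ]
[0.612  0.1148 0.1446]
[ 0.5875 -0.0741  0.1481]
[0.5975 0.0031 0.1539]
[ 0.589  -0.0625  0.1455]
[[ 0.136  0.991 -0.001]
 [ 0.991 -0.136 -0.   ]
 [-0.001 -0.001 -1.   ]]
```

```bash
python3 -m jog '[{"x":0,"y":0.003,"z":0.01,"ax":0.003,"ay":-0.002,"az":-0.007},{"x":0,"y":0.0057,"z":0.03,"ax":0.003,"ay":-0.002,"az":-0.007},{"x":0,"y":0.0057,"z":0.05,"ax":0.003,"ay":-0.002,"az":-0.007},{"x":0,"y":0.0057,"z":0.065,"ax":0.003,"ay":-0.002,"az":-0.007},{"x":0,"y":0.0057,"z":0.074,"ax":0.003,"ay":-0.002,"az":-0.007},{"x":0,"y":0.0057,"z":0.078,"ax":0.003,"ay":-0.002,"az":-0.007},{"x":0,"y":0.0057,"z":0.08,"ax":0.003,"ay":-0.002,"az":-0.007},{"x":0,"y":0.0057,"z":0.08,"ax":0.003,"ay":-0.002,"az":-0.007}]' && python3 - <<'E'
from h import *
p=camera_params("wrist"); im=read_camera("wrist")[:,:,::-1]; o=get_obs(); T=rot(o["tool_rot"]); cv2.imwrite("pics/w3.png",im); print(T.round(4).tolist(),o["contact_force"])
for r in (60,80,100,120,140,160):
    row=im[r,255:325].astype(int); sat=row.max(1)-row.min(1); print(r,"".join("#" if s<28 else "." for s in sat))
s=read_camera("side")[:,:,::-1];cv2.imwrite("pics/s3.png",s)
M=np.hstack([cv2.resize(im[40:290,180:370],(456,600),interpolation=cv2.INTER_CUBIC),cv2.resize(s[90:235,235:318],(343,600),interpolation=cv2.INTER_CUBIC)]);cv2.imwrite("pics/m3.png",M)
E
```

```text
t: 6.45
eef_pos: [0.5976, 0.0186, 0.2167]
tool_rot: [-0.0, 0.751, 0.661, -0.001]
contact_force: [-0.7, 0.3, -3.0]
gripper_width: 0.125
grasp_force: 88.3
[[0.1267, 0.9919, -0.0021], [0.9919, -0.1267, -0.0014], [-0.0016, -0.0019, -1.0]] [-0.56502724 -0.13420551 -2.84268984]
60 .....#######################################..........................
80 ..........##########################..................................
100 ...............##################.....................................
120 ...............#################......................................
140 ...............#################......................................
160 ...............#################......................................
```

View pics/m3.png

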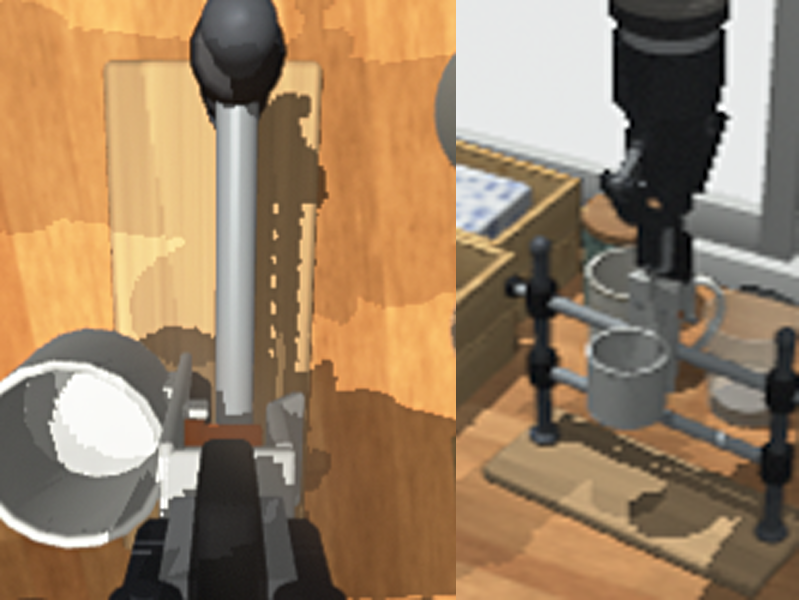

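The close view shows the bar (cols 270–286) inside the hook mouth, with the orange latch below it, between back plate and nose. I'll make a 1 mm correction and feel my way down.

```bash
python3 -m jog '[{"x":0,"y":-0.001,"z":0.003,"ax":0,"ay":0,"az":0},{"x":0,"y":-0.001,"z":0.007,"ax":0,"ay":0,"az":0},{"x":0,"y":-0.001,"z":0.01,"ax":0,"ay":0,"az":0},{"x":0,"y":-0.001,"z":0.012,"ax":0,"ay":0,"az":0},{"x":0,"y":-0.001,"z":0.012,"ax":0,"ay":0,"az":0}]' && python3 -m jog '[{"x":0,"y":0,"z":0.002,"ax":0,"ay":0,"az":0},{"x":0,"y":0,"z":0.004,"ax":0,"ay":0,"az":0},{"x":0,"y":0,"z":0.004,"ax":0,"ay":0,"az":0}]'&& python3 -m jog '[{"x":0,"y":0,"z":0.002,"ax":0,"ay":0,"az":0},{"x":0,"y":0,"z":0.004,"ax":0,"ay":0,"az":0},{"x":0,"y":0,"z":0.004,"ax":0,"ay":0,"az":0}]'; python3 -c "
from h import *
o=get_obs();print(o['contact_force'],o['torque'])"
```

```text
t: 7.05
eef_pos: [0.596, 0.0188, 0.2039]
tool_rot: [-0.001, 0.751, 0.661, -0.002]
contact_force: [-0.5, -0.1, -3.3]
gripper_width: 0.122
grasp_force: 88.4
t: 7.35
eef_pos: [0.596, 0.0188, 0.2]
tool_rot: [-0.001, 0.751, 0.661, -0.002]
contact_force: [-0.2, 0.5, -3.2]
gripper_width: 0.123
grasp_force: 88.4
t: 7.65
eef_pos: [0.5964, 0.0188, 0.1967]
tool_rot: [-0.0, 0.751, 0.661, -0.002]
contact_force: [-1.6, 0.1, 3.8]
gripper_width: 0.122
grasp_force: 89.5
[-1.60748164  0.09945059  3.7583173 ] [0.02988624 0.42881881 0.02432069]
```

```bash
python3 -m jog '[{"x":0,"y":0,"z":0.0015,"ax":0,"ay":0,"az":0},{"x":0,"y":0,"z":0.003,"ax":0,"ay":0,"az":0},{"x":0,"y":0,"z":0.003,"ax":0,"ay":0,"az":0}]' | grep -E "eef|contact" && python3 -m jog '[{"x":0,"y":0,"z":0.0015,"ax":0,"ay":0,"az":0},{"x":0,"y":0,"z":0.003,"ax":0,"ay":0,"az":0},{"x":0,"y":0,"z":0.003,"ax":0,"ay":0,"az":0}]'| grep -E "eef|contact"  && python3 -m jog '[{"x":0,"y":0,"z":0.0015,"ax":0,"ay":0,"az":0},{"x":0,"y":0,"z":0.003,"ax":0,"ay":0,"az":0},{"x":0,"y":0,"z":0.003,"ax":0,"ay":0,"az":0}]'| grep -E "eef|contact|rot|width" 
```

```text
eef_pos: [0.5964, 0.0188, 0.1939]
contact_force: [-2.7, -0.6, 5.6]
eef_pos: [0.5969, 0.0187, 0.1914]
contact_force: [-2.0, 0.3, 8.3]
eef_pos: [0.5967, 0.0187, 0.1886]
tool_rot: [-0.0, 0.751, 0.661, -0.001]
contact_force: [-3.1, -0.4, 8.3]
gripper_width: 0.121
```

Textbook behaviour, near the peak at about 11 N net. I'll continue in the same small steps.

```bash
python3 -m jog '[{"x":0,"y":0,"z":0.0015,"ax":0,"ay":0,"az":0},{"x":0,"y":0,"z":0.003,"ax":0,"ay":0,"az":0},{"x":0,"y":0,"z":0.003,"ax":0,"ay":0,"az":0}]' | grep -E "eef|contact" && python3 -m jog '[{"x":0,"y":0,"z":0.0015,"ax":0,"ay":0,"az":0},{"x":0,"y":0,"z":0.003,"ax":0,"ay":0,"az":0},{"x":0,"y":0,"z":0.003,"ax":0,"ay":0,"az":0}]'| grep -E "eef|contact"  && python3 -m jog '[{"x":0,"y":0,"z":0.0015,"ax":0,"ay":0,"az":0},{"x":0,"y":0,"z":0.003,"ax":0,"ay":0,"az":0},{"x":0,"y":0,"z":0.003,"ax":0,"ay":0,"az":0}]'| grep -E "eef|contact|rot|width" ; python3 -m jog '[{"x":0,"y":0,"z":0.0015,"ax":0,"ay":0,"az":0},{"x":0,"y":0,"z":0.003,"ax":0,"ay":0,"az":0},{"x":0,"y":0,"z":0.003,"ax":0,"ay":0,"az":0}]'| grep -E "eef|contact|rot|width"
```

```text
eef_pos: [0.5957, 0.0189, 0.1849]
contact_force: [-4.7, 0.5, 7.7]
eef_pos: [0.5951, 0.019, 0.1814]
contact_force: [-5.2, 2.0, 5.2]
eef_pos: [0.5951, 0.019, 0.1782]
tool_rot: [-0.001, 0.751, 0.661, -0.002]
contact_force: [-5.5, -0.0, 5.1]
gripper_width: 0.119
eef_pos: [0.5951, 0.019, 0.1749]
tool_rot: [-0.001, 0.751, 0.661, -0.002]
contact_force: [-5.1, 0.6, 2.5]
gripper_width: 0.125
```

```bash
python3 -m jog '[{"x":0,"y":0,"z":0.001,"ax":0,"ay":0,"az":0},{"x":0,"y":0,"z":0.002,"ax":0,"ay":0,"az":0},{"x":0,"y":0,"z":0.002,"ax":0,"ay":0,"az":0}]' | grep -E "eef|contact" && python3 -m jog '[{"x":0,"y":0,"z":0.001,"ax":0,"ay":0,"az":0},{"x":0,"y":0,"z":0.002,"ax":0,"ay":0,"az":0},{"x":0,"y":0,"z":0.002,"ax":0,"ay":0,"az":0}]'| grep -E "eef|contact"  && python3 -m jog '[{"x":0,"y":0,"z":0.001,"ax":0,"ay":0,"az":0},{"x":0,"y":0,"z":0.001,"ax":0,"ay":0,"az":0}]'| grep -E "eef|contact|rot|width"
```

```text
eef_pos: [0.595, 0.0189, 0.1727]
contact_force: [-5.6, 0.7, 0.8]
eef_pos: [0.5949, 0.0189, 0.1703]
contact_force: [-4.2, 0.9, -5.4]
eef_pos: [0.5968, 0.0187, 0.1701]
tool_rot: [0.0, 0.751, 0.661, -0.001]
contact_force: [0.5, -0.9, -3.3]
gripper_width: 0.122
```

The latch flipped: the x force vanished and z went back to the caddy's weight alone. Now the tug upward.

```bash
python3 -m jog '[{"x":0,"y":0,"z":-0.003,"ax":0,"ay":0,"az":0},{"x":0,"y":0,"z":-0.006,"ax":0,"ay":0,"az":0},{"x":0,"y":0,"z":-0.009,"ax":0,"ay":0,"az":0},{"x":0,"y":0,"z":-0.009,"ax":0,"ay":0,"az":0}]' | grep -E "eef|contact" && python3 -m jog '[{"x":0,"y":0,"z":-0.001,"ax":0,"ay":0,"az":0},{"x":0,"y":0,"z":-0.002,"ax":0,"ay":0,"az":0},{"x":0,"y":0,"z":-0.002,"ax":0,"ay":0,"az":0}]'| grep -E "eef|contact"
```

```text
eef_pos: [0.5969, 0.0187, 0.1802]
contact_force: [0.7, 0.5, -3.2]
eef_pos: [0.5962, 0.0188, 0.1814]
contact_force: [0.3, 0.6, -2.9]
```

```bash
python3 -m jog '[{"x":0,"y":0,"z":-0.001,"ax":0,"ay":0,"az":0},{"x":0,"y":0,"z":-0.001,"ax":0,"ay":0,"az":0}]'| grep -E "eef|contact"
```

```text
eef_pos: [0.596, 0.0188, 0.1819]
contact_force: [1.6, 0.6, -7.3]
```

```bash
python3 -m jog '[{"x":0,"y":0,"z":-0.0005,"ax":0,"ay":0,"az":0},{"x":0,"y":0,"z":-0.0005,"ax":0,"ay":0,"az":0},{"x":0,"y":0,"z":-0.0005,"ax":0,"ay":0,"az":0}]'| grep -E "eef|contact"
```

```text
eef_pos: [0.5959, 0.0188, 0.1821]
contact_force: [3.3, -0.5, -14.5]
```

The tug reached about 11 N net against the latch. Now I'll lower the caddy onto the bar.

```bash
python3 -m jog '[{"x":0,"y":0,"z":0.003,"ax":0,"ay":0,"az":0},{"x":0,"y":0,"z":0.007,"ax":0,"ay":0,"az":0},{"x":0,"y":0,"z":0.011,"ax":0,"ay":0,"az":0},{"x":0,"y":0,"z":0.014,"ax":0,"ay":0,"az":0},{"x":0,"y":0,"z":0.015,"ax":0,"ay":0,"az":0},{"x":0,"y":0,"z":0.015,"ax":0,"ay":0,"az":0}]'| grep -E "eef|contact"
```

```text
eef_pos: [0.596, 0.0188, 0.1677]
contact_force: [-0.1, 0.1, -3.6]
```

```bash
python3 -m jog '[{"x":0,"y":0,"z":0.001,"ax":0,"ay":0,"az":0},{"x":0,"y":0,"z":0.001,"ax":0,"ay":0,"az":0}]'| grep -E "eef|contact"
```

```text
eef_pos: [0.5962, 0.0187, 0.1668]
contact_force: [0.1, 0.1, -2.3]
```

```bash
python3 -m jog '[{"x":0,"y":0,"z":0.001,"ax":0,"ay":0,"az":0},{"x":0,"y":0,"z":0.001,"ax":0,"ay":0,"az":0}]'| grep -E "eef|contact"
```

```text
eef_pos: [0.596, 0.0188, 0.1657]
contact_force: [0.4, 0.3, -3.1]
```

```bash
python3 -m jog '[{"x":0,"y":0,"z":0.0008,"ax":0,"ay":0,"az":0},{"x":0,"y":0,"z":0.0008,"ax":0,"ay":0,"az":0}]'| grep -E "eef|contact"
```

```text
eef_pos: [0.596, 0.0188, 0.1649]
contact_force: [-0.3, -0.8, -3.3]
```

```bash
python3 -m jog '[{"x":0,"y":0,"z":0.0008,"ax":0,"ay":0,"az":0},{"x":0,"y":0,"z":0.0008,"ax":0,"ay":0,"az":0}]'| grep -E "eef|contact"
```

```text
eef_pos: [0.5962, 0.0187, 0.1646]
contact_force: [-2.3, 0.4, 2.3]
```

The roof has touched. Release.

```bash
python3 -m jog '[{"x":0,"y":0,"z":0,"ax":0,"ay":0,"az":0},{"x":0,"y":0,"z":0,"ax":0,"ay":0,"az":0},{"x":0,"y":0,"z":0,"ax":0,"ay":0,"az":0},{"x":0,"y":0,"z":0,"ax":0,"ay":0,"az":0},{"x":0,"y":0,"z":0,"ax":0,"ay":0,"az":0}]' 0.5 20 && python3 -m jog '[{"x":0,"y":0,"z":-0.01,"ax":0,"ay":0,"az":0},{"x":0,"y":0,"z":-0.03,"ax":0,"ay":0,"az":0},{"x":0,"y":0,"z":-0.07,"ax":0,"ay":0,"az":0},{"x":0,"y":0,"z":-0.115,"ax":0,"ay":0,"az":0},{"x":0,"y":0,"z":-0.13,"ax":0,"ay":0,"az":0},{"x":0,"y":0,"z":-0.13,"ax":0,"ay":0,"az":0}]' && python3 - <<'E'
from h import *
o=get_obs(); print(o["eef_pos"])
p=camera_params("wrist"); im=read_camera("wrist")[:,:,::-1]; cv2.imwrite("pics/w4.png",im)
s=read_camera("side")[:,:,::-1];cv2.imwrite("pics/s4.png",s);c=read_camera("scene")[:,:,::-1];cv2.imwrite("pics/c4.png",c)
np.save("w4.npy",np.array([p],dtype=object),allow_pickle=True)
M=np.hstack([cv2.resize(im[40:310,160:340],(400,600),interpolation=cv2.INTER_CUBIC),np.vstack([cv2.resize(s[130:235,240:335],(400,300),interpolation=cv2.INTER_CUBIC),cv2.resize(c[155:245,205:290],(400,300),interpolation=cv2.INTER_CUBIC)])]);cv2.imwrite("pics/m4.png",M)
go([.514,-.432,.25],-2.0)
E
```

```text
t: 13.65
eef_pos: [0.5962, 0.0187, 0.1642]
tool_rot: [-0.0, 0.751, 0.661, -0.002]
contact_force: [0.6, -0.5, -0.4]
gripper_width: 0.499
grasp_force: 0.0
t: 14.25
eef_pos: [0.5981, 0.0187, 0.2976]
tool_rot: [0.001, 0.751, 0.661, 0.001]
contact_force: [-0.6, -0.1, 1.1]
gripper_width: 0.498
grasp_force: 0.0
[0.59814576 0.01867713 0.297576  ]
row [-0.4578 -0.0238  0.0442] [-1.3000e-03  6.3000e-03  1.8732e+00]
```

View pics/m4.png

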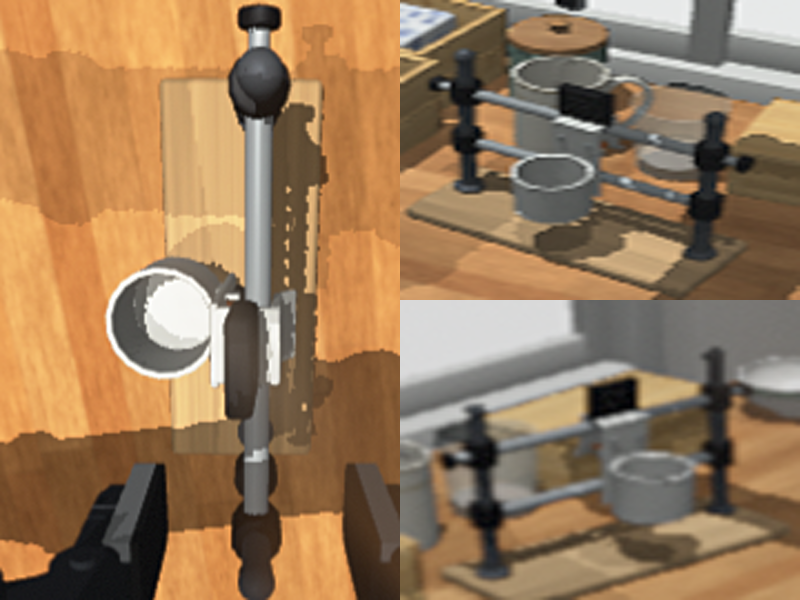

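The caddy hangs level on the bar with its pad against the lower bar. Before going to the jar I'll locate the pink look-alike, the wall shelf on the right and the hung cup.

```bash
python3 - <<'E'
from h import *
S=camera_params("side");C=camera_params("scene");p=np.load("w4.npy",allow_pickle=True)[0]
print("pink",tri(S,(428.7,272.3),C,(367.9,175.9)))
for a in((491,140),(445,415)):
  for b in ((470,38),(560,48)): print("shelf",a,b,tri(S,a,C,b))
print("cup rim",plane(p,(232.5,182.7),.118),plane(p,(232.5,182.7),.115))
o=get_obs();print(o["q"].round(2)); go([.514,-.432,.25],1.44)
E
```

```text
pink (array([ 0.43189974, -0.45539846,  0.10100935]), np.float64(0.0032274339591336844))
shelf (491, 140) (470, 38) (array([ 0.09970699, -0.46159985,  0.64283515]), np.float64(0.01589830598017728))
shelf (491, 140) (560, 48) (array([-0.14624116, -0.44603315,  0.69885384]), np.float64(0.13734522891982423))
shelf (445, 415) (470, 38) (array([-0.03943183, -0.44898771,  0.57667171]), np.float64(0.2762680956006289))
shelf (445, 415) (560, 48) (array([-0.19431569, -0.4682202 ,  0.62361475]), np.float64(0.04865814507752254))
cup rim [0.55230827 0.0274077  0.118     ] [0.55179856 0.02679083 0.115     ]
[-0.64  0.34  0.66  1.71 -0.22  1.18 -0.05]
row [-0.4578 -0.0238  0.0442] [-0.0058 -0.0021 -1.5668]
```

```bash
python3 -m jog '[{"x":-0.04,"y":-0.002,"z":0,"ax":0,"ay":0,"az":-0.14},{"x":-0.08,"y":-0.004,"z":0,"ax":0,"ay":0,"az":-0.28},{"x":-0.12,"y":-0.006,"z":0,"ax":0,"ay":0,"az":-0.42},{"x":-0.16,"y":-0.008,"z":0,"ax":0,"ay":0,"az":-0.56},{"x":-0.2,"y":-0.01,"z":0,"ax":0,"ay":0,"az":-0.7},{"x":-0.24,"y":-0.012,"z":0,"ax":0,"ay":0,"az":-0.84},{"x":-0.28,"y":-0.014,"z":0,"ax":0,"ay":0,"az":-0.98},{"x":-0.32,"y":-0.016,"z":0,"ax":0,"ay":0,"az":-1.12}]' 1 && python3 -c "
from h import *
o=get_obs();print(o['q'].round(2)); go([.514,-.432,.25],1.44)"
```

```text
t: 15.2
eef_pos: [0.5389, -0.2974, 0.2929]
tool_rot: [-0.003, 0.282, 0.959, -0.001]
contact_force: [0.9, 0.9, 0.9]
gripper_width: 0.996
grasp_force: 0.0
[-0.    0.36  0.54  1.66 -0.19  1.19  1.58]
row [-0.0522 -0.1265  0.0431] [-0.0025 -0.0059 -0.4411]
```

```bash
python3 -m jog '[{"x":-0.014,"y":-0.034,"z":0.01,"ax":0,"ay":0,"az":-0.12},{"x":-0.028,"y":-0.068,"z":0.02,"ax":0,"ay":0,"az":-0.24},{"x":-0.042,"y":-0.1,"z":0.03,"ax":0,"ay":0,"az":-0.36},{"x":-0.052,"y":-0.126,"z":0.04,"ax":0,"ay":0,"az":-0.44},{"x":-0.052,"y":-0.126,"z":0.04,"ax":0,"ay":0,"az":-0.44},{"x":-0.052,"y":-0.126,"z":0.04,"ax":0,"ay":0,"az":-0.44}]' && python3 - <<'E'
from h import *
o=get_obs(); print(o["q"].round(2)); go([.514,-.432,.25],1.44)
p=camera_params("wrist"); im=read_camera("wrist")[:,:,::-1]; cv2.imwrite("pics/w5.png",im);np.save("w5.npy",np.array([p],dtype=object),allow_pickle=True)
print(proj(p,[.514,-.432,.105]))
cv2.imwrite("pics/w5c.png",cv2.resize(im[60:330,160:420],(578,600),interpolation=cv2.INTER_CUBIC))
E
```

```text
t: 15.8
eef_pos: [0.5136, -0.4303, 0.2531]
tool_rot: [-0.003, 0.07, 0.998, 0.0]
contact_force: [0.9, 0.7, 0.7]
gripper_width: 0.999
grasp_force: 0.0
[ 0.29  0.48  0.46  1.56 -0.22  1.15  2.22]
row [-0.0006 -0.0016  0.0031] [-0.0003 -0.0062 -0.0096]
[273.25715184 193.94850169]
```

View pics/w5c.png

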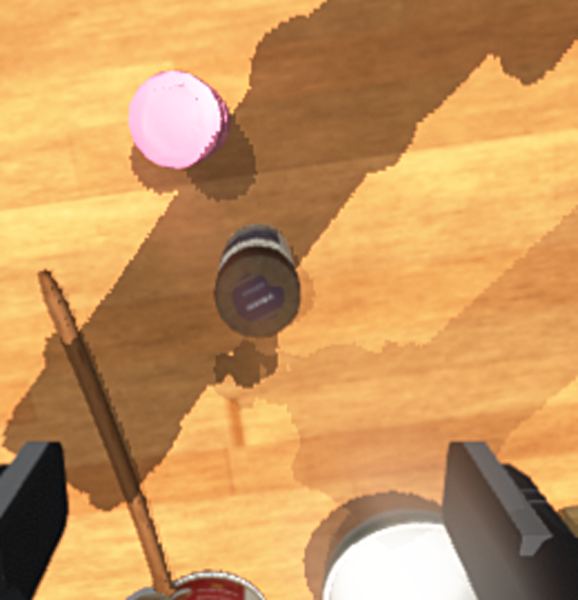

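The jar's blue-topped cap is at about (276, 193) in the wrist picture. The pink jar is well clear at front left, and nothing lies within the finger swath.

```bash
python3 - <<'E'
from h import *
p=np.load("w5.npy",allow_pickle=True)[0]
X=plane(p,(276.1,193.2),.105);print(X); go([X[0],X[1],.058],1.44)
E
```

```text
[ 0.51361839 -0.42899654  0.105     ]
row [1.000e-04 2.000e-04 1.957e-01] [-0.0002 -0.005  -0.0075]
```

```bash
python3 -m jog '[{"x":0,"y":0,"z":0.04,"ax":0,"ay":-0.005,"az":-0.007},{"x":0,"y":0,"z":0.085,"ax":0,"ay":-0.005,"az":-0.007},{"x":0,"y":0,"z":0.12,"ax":0,"ay":-0.005,"az":-0.007},{"x":0,"y":0,"z":0.15,"ax":0,"ay":-0.005,"az":-0.007},{"x":0,"y":0,"z":0.175,"ax":0,"ay":-0.005,"az":-0.007},{"x":0,"y":0,"z":0.19,"ax":0,"ay":-0.005,"az":-0.007},{"x":0,"y":0,"z":0.195,"ax":0,"ay":-0.005,"az":-0.007},{"x":0,"y":0,"z":0.195,"ax":0,"ay":-0.005,"az":-0.007}]' && python3 -m jog '[{"x":0,"y":0,"z":0,"ax":0,"ay":0,"az":0},{"x":0,"y":0,"z":0,"ax":0,"ay":0,"az":0},{"x":0,"y":0,"z":0,"ax":0,"ay":0,"az":0},{"x":0,"y":0,"z":0,"ax":0,"ay":0,"az":0},{"x":0,"y":0,"z":0,"ax":0,"ay":0,"az":0},{"x":0,"y":0,"z":0,"ax":0,"ay":0,"az":0},{"x":0,"y":0,"z":0,"ax":0,"ay":0,"az":0},{"x":0,"y":0,"z":0,"ax":0,"ay":0,"az":0}]' 0 50
```

```text
t: 16.65
eef_pos: [0.5146, -0.4301, 0.0602]
tool_rot: [0.001, 0.065, 0.998, -0.001]
contact_force: [-0.2, -0.1, 0.2]
gripper_width: 0.999
grasp_force: 0.0
t: 17.45
eef_pos: [0.5147, -0.431, 0.0613]
tool_rot: [0.002, 0.065, 0.998, -0.001]
contact_force: [-0.3, 1.2, 5.4]
gripper_width: 0.463
grasp_force: 49.6
```

```bash
python3 -m jog '[{"x":0,"y":0,"z":-0.03,"ax":0,"ay":0,"az":0},{"x":0,"y":0,"z":-0.07,"ax":0,"ay":0,"az":0},{"x":0,"y":0,"z":-0.12,"ax":0,"ay":0,"az":0},{"x":0,"y":0,"z":-0.17,"ax":0,"ay":0,"az":0},{"x":0,"y":0,"z":-0.21,"ax":0,"ay":0,"az":0},{"x":0,"y":0,"z":-0.24,"ax":0,"ay":0,"az":0},{"x":0,"y":0,"z":-0.245,"ax":0,"ay":0,"az":0}]' && python3 -c "
from h import *
o=get_obs();print(o['q'].round(2)); go([.553,.0265,.305],1.44)"
```

```text
t: 18.15
eef_pos: [0.5147, -0.4318, 0.3098]
tool_rot: [0.004, 0.066, 0.998, -0.003]
contact_force: [-0.3, -0.5, -0.7]
gripper_width: 0.468
grasp_force: 50.6
[ 0.28  0.44  0.47  1.5  -0.21  1.24  2.22]
row [0.022  0.4593 0.0022] [-0.0053  0.0085 -0.0004]
```

```bash
python3 -m jog '[{"x":0.002,"y":0.03,"z":0,"ax":-0.003,"ay":0.005,"az":0},{"x":0.004,"y":0.07,"z":0,"ax":-0.003,"ay":0.005,"az":0},{"x":0.006,"y":0.115,"z":0,"ax":-0.003,"ay":0.005,"az":0},{"x":0.008,"y":0.16,"z":0,"ax":-0.003,"ay":0.005,"az":0},{"x":0.01,"y":0.205,"z":0,"ax":-0.003,"ay":0.005,"az":0},{"x":0.012,"y":0.25,"z":0,"ax":-0.003,"ay":0.005,"az":0},{"x":0.014,"y":0.295,"z":0,"ax":-0.003,"ay":0.005,"az":0},{"x":0.016,"y":0.34,"z":0,"ax":-0.003,"ay":0.005,"az":0},{"x":0.018,"y":0.385,"z":0,"ax":-0.003,"ay":0.005,"az":0},{"x":0.02,"y":0.425,"z":0,"ax":-0.003,"ay":0.005,"az":0},{"x":0.022,"y":0.45,"z":0,"ax":-0.003,"ay":0.005,"az":0},{"x":0.022,"y":0.459,"z":0,"ax":-0.003,"ay":0.005,"az":0}]' && python3 -m jog '[{"x":0,"y":0,"z":0,"ax":0,"ay":0,"az":0},{"x":0,"y":0,"z":0,"ax":0,"ay":0,"az":0},{"x":0,"y":0,"z":0,"ax":0,"ay":0,"az":0}]' && python3 - <<'E'
from h import *
go([.553,.0265,.21],1.44)
p=camera_params("wrist"); im=read_camera("wrist")[:,:,::-1]; cv2.imwrite("pics/w6.png",im);np.save("w6.npy",np.array([p],dtype=object),allow_pickle=True)
E
```

```text
t: 19.35
eef_pos: [0.5508, 0.0315, 0.3026]
tool_rot: [-0.003, 0.063, 0.998, 0.001]
contact_force: [-1.0, -0.6, -1.0]
gripper_width: 0.466
grasp_force: 50.7
t: 19.65
eef_pos: [0.5516, 0.0255, 0.304]
tool_rot: [-0.002, 0.067, 0.998, 0.0]
contact_force: [-0.2, -0.3, -1.3]
gripper_width: 0.47
grasp_force: 50.7
row [-0.0015  0.0012  0.094 ] [ 0.0002 -0.0032 -0.0032]
```

```bash
python3 -m jog '[{"x":-0.0015,"y":0.001,"z":0.03,"ax":0,"ay":-0.003,"az":-0.003},{"x":-0.0015,"y":0.001,"z":0.06,"ax":0,"ay":-0.003,"az":-0.003},{"x":-0.0015,"y":0.001,"z":0.085,"ax":0,"ay":-0.003,"az":-0.003},{"x":-0.0015,"y":0.001,"z":0.1,"ax":0,"ay":-0.003,"az":-0.003},{"x":-0.0015,"y":0.001,"z":0.107,"ax":0,"ay":-0.003,"az":-0.003},{"x":-0.0015,"y":0.001,"z":0.107,"ax":0,"ay":-0.003,"az":-0.003},{"x":-0.0015,"y":0.001,"z":0.107,"ax":0,"ay":-0.003,"az":-0.003}]' && python3 - <<'E'
from h import *
go([.553,.0265,.19],1.44)
im=read_camera("wrist")[:,:,::-1]; s=read_camera("side")[:,:,::-1];c=read_camera("scene")[:,:,::-1]
cv2.imwrite("pics/w7.png",im)
M=np.hstack([cv2.resize(im[60:330,160:390],(400,470),interpolation=cv2.INTER_CUBIC),np.vstack([cv2.resize(s[120:215,240:335],(395,300),interpolation=cv2.INTER_CUBIC)[:235],cv2.resize(c[145:245,200:290],(395,300),interpolation=cv2.INTER_CUBIC)[30:265]])]);cv2.imwrite("pics/m7.png",M)
E
```

```text
t: 20.4
eef_pos: [0.5537, 0.0282, 0.198]
tool_rot: [0.001, 0.064, 0.998, 0.001]
contact_force: [1.1, 0.1, -1.5]
gripper_width: 0.465
grasp_force: 50.7
row [ 0.0005 -0.0018  0.008 ] [0.0013 0.0013 0.0022]
```

View pics/m7.png

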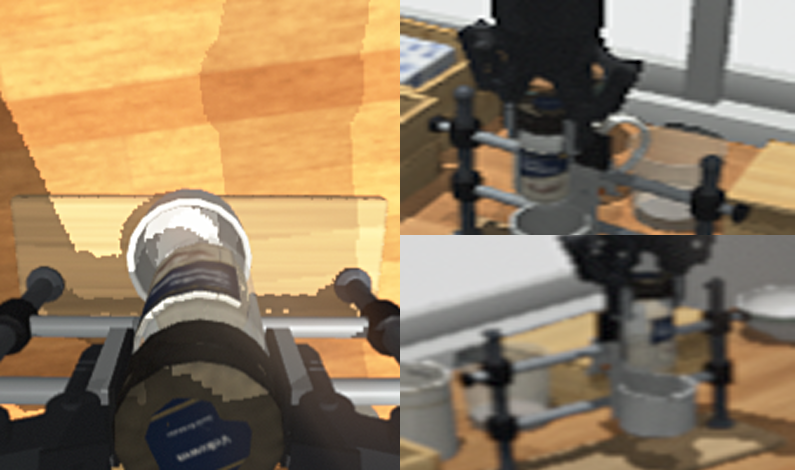

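```bash
python3 - <<'E'
from h import *
p=camera_params("wrist"); f=lambda u,v:(160+u/1.739,60+v/1.741)
l=plane(p,f(128,250),.118);r=plane(p,f(250,255),.118);t=plane(p,f(190,199),.118);print(l,r,t,np.linalg.norm(l-r))
y=np.array([np.cos(1.44),np.sin(1.44)]);n=np.array([np.sin(1.44),-np.cos(1.44)])
print("centre from front edge",t[:2]+n*.029,"from sides",(l+r)[:2]/2)
o=get_obs();T=rot(o["tool_rot"]);print(o["eef_pos"])
# jar predicted foot/cap pixels if axis at TCP
for h,zz in ((0,.137),(105,.242)):
  for a in (-.0205,0,.0205): X=o["eef_pos"]*[1,1,0]+[0,0,zz]+np.r_[y*a,0]; u=proj(p,X); print(h,a,((u-[160,60])*1.74).round(1))
E
```

```text
[ 0.54108031 -0.00281918  0.118     ] [0.55056856 0.05239161 0.118     ] [0.52123528 0.02846703 0.118     ] 0.056020152419632534
centre from front edge [0.54998757 0.02468474] from sides [0.54582443 0.02478622]
[0.55374536 0.02863017 0.1982707 ]
0 -0.0205 [151.9 281.9]
0 0 [199.8 282. ]
0 0.0205 [247.8 282.2]
105 -0.0205 [112.8 441.6]
105 0 [201.4 442. ]
105 0.0205 [289.9 442. ]
```

```bash
python3 -m jog '[{"x":0.001,"y":-0.0025,"z":0.005,"ax":0,"ay":0,"az":0},{"x":0.001,"y":-0.0025,"z":0.01,"ax":0,"ay":0,"az":0},{"x":0.001,"y":-0.0025,"z":0.01,"ax":0,"ay":0,"az":0},{"x":0.001,"y":-0.0025,"z":0.01,"ax":0,"ay":0,"az":0}]' && python3 -c "
from h import *
go([.552,.0258,.137],1.44)"
```

```text
t: 20.95
eef_pos: [0.5515, 0.0263, 0.1869]
tool_rot: [-0.0, 0.064, 0.998, 0.0]
contact_force: [0.5, -0.4, -2.4]
gripper_width: 0.469
grasp_force: 50.7
row [-0.0006 -0.0005  0.0499] [ 0.0009 -0.0006  0.003 ]
```

```bash
python3 -m jog '[{"x":0,"y":0,"z":0.004,"ax":0,"ay":0,"az":0},{"x":0,"y":0,"z":0.009,"ax":0,"ay":0,"az":0},{"x":0,"y":0,"z":0.014,"ax":0,"ay":0,"az":0},{"x":0,"y":0,"z":0.014,"ax":0,"ay":0,"az":0}]' | grep -E "eef|contact" && python3 -m jog '[{"x":0,"y":0,"z":0.005,"ax":0,"ay":0,"az":0},{"x":0,"y":0,"z":0.01,"ax":0,"ay":0,"az":0},{"x":0,"y":0,"z":0.015,"ax":0,"ay":0,"az":0},{"x":0,"y":0,"z":0.015,"ax":0,"ay":0,"az":0}]' | grep -E "eef|contact"
```

```text
eef_pos: [0.5511, 0.0263, 0.1722]
contact_force: [-1.0, -0.4, -2.2]
eef_pos: [0.5511, 0.0263, 0.1573]
contact_force: [-0.2, 0.0, -1.7]
```

```bash
python3 -m jog '[{"x":0,"y":0,"z":0.005,"ax":0,"ay":0,"az":0},{"x":0,"y":0,"z":0.01,"ax":0,"ay":0,"az":0},{"x":0,"y":0,"z":0.015,"ax":0,"ay":0,"az":0},{"x":0,"y":0,"z":0.019,"ax":0,"ay":0,"az":0},{"x":0,"y":0,"z":0.019,"ax":0,"ay":0,"az":0}]' | grep -E "eef|contact" && python3 -m jog '[{"x":0,"y":0,"z":0.0015,"ax":0,"ay":0,"az":0},{"x":0,"y":0,"z":0.003,"ax":0,"ay":0,"az":0},{"x":0,"y":0,"z":0.003,"ax":0,"ay":0,"az":0}]' | grep -E "eef|contact"
```

```text
eef_pos: [0.5514, 0.0263, 0.1385]
contact_force: [0.1, -0.2, -1.2]
eef_pos: [0.5517, 0.0264, 0.1361]
contact_force: [0.3, -0.0, -2.1]
```

```bash
python3 -m jog '[{"x":0,"y":0,"z":0.0015,"ax":0,"ay":0,"az":0},{"x":0,"y":0,"z":0.003,"ax":0,"ay":0,"az":0},{"x":0,"y":0,"z":0.003,"ax":0,"ay":0,"az":0}]' | grep -E "eef|contact"
```

```text
eef_pos: [0.5517, 0.0264, 0.133]
contact_force: [-0.1, 0.0, -1.1]
```

```bash
python3 -m jog '[{"x":0,"y":0,"z":0.001,"ax":0,"ay":0,"az":0},{"x":0,"y":0,"z":0.001,"ax":0,"ay":0,"az":0}]' | grep -E "eef|contact"
```

```text
eef_pos: [0.5518, 0.0264, 0.1321]
contact_force: [0.3, -0.4, -0.4]
```

```bash
python3 -m jog '[{"x":0,"y":0,"z":0.001,"ax":0,"ay":0,"az":0},{"x":0,"y":0,"z":0.001,"ax":0,"ay":0,"az":0}]' | grep -E "eef|contact"
```

```text
eef_pos: [0.5518, 0.0263, 0.1311]
contact_force: [0.4, -0.8, -1.4]
```

```bash
python3 -m jog '[{"x":0,"y":0,"z":0.001,"ax":0,"ay":0,"az":0},{"x":0,"y":0,"z":0.001,"ax":0,"ay":0,"az":0}]' | grep -E "eef|contact"
```

```text
eef_pos: [0.5518, 0.0263, 0.1301]
contact_force: [0.8, -1.2, -1.7]
```

```bash
python3 -m jog '[{"x":0,"y":0,"z":0.001,"ax":0,"ay":0,"az":0},{"x":0,"y":0,"z":0.001,"ax":0,"ay":0,"az":0}]' | grep -E "eef|contact"
```

```text
eef_pos: [0.552, 0.0263, 0.1296]
contact_force: [-0.3, -0.8, 3.3]
```

```bash
python3 -m jog '[{"x":0,"y":0,"z":0.001,"ax":0,"ay":0,"az":0},{"x":0,"y":0,"z":0.001,"ax":0,"ay":0,"az":0}]' | grep -E "eef|contact"
```

```text
eef_pos: [0.5522, 0.0264, 0.1294]
contact_force: [-3.4, -0.7, 10.5]
```

The floor is felt. I'll ease off, release and retreat.

```bash
python3 -m jog '[{"x":0,"y":0,"z":-0.0012,"ax":0,"ay":0,"az":0},{"x":0,"y":0,"z":-0.0012,"ax":0,"ay":0,"az":0}]' | grep -E "eef|contact"; python3 -m jog '[{"x":0,"y":0,"z":0,"ax":0,"ay":0,"az":0},{"x":0,"y":0,"z":0,"ax":0,"ay":0,"az":0},{"x":0,"y":0,"z":0,"ax":0,"ay":0,"az":0},{"x":0,"y":0,"z":0,"ax":0,"ay":0,"az":0},{"x":0,"y":0,"z":0,"ax":0,"ay":0,"az":0}]' 0.85 20 && python3 -m jog '[{"x":0,"y":0,"z":-0.01,"ax":0,"ay":0,"az":0},{"x":0,"y":0,"z":-0.03,"ax":0,"ay":0,"az":0},{"x":0,"y":0,"z":-0.07,"ax":0,"ay":0,"az":0},{"x":0,"y":0,"z":-0.115,"ax":0,"ay":0,"az":0},{"x":0,"y":0,"z":-0.16,"ax":0,"ay":0,"az":0},{"x":0,"y":0,"z":-0.2,"ax":0,"ay":0,"az":0},{"x":0.05,"y":0,"z":-0.2,"ax":0,"ay":0,"az":0},{"x":0.07,"y":0,"z":-0.2,"ax":0,"ay":0,"az":0},{"x":0.07,"y":0,"z":-0.2,"ax":0,"ay":0,"az":0}]' && python3 - <<'E'
from h import *
im=read_camera("wrist")[:,:,::-1]; s=read_camera("side")[:,:,::-1];c=read_camera("scene")[:,:,::-1]
cv2.imwrite("pics/s8.png",s)
M=np.hstack([cv2.resize(s[110:230,240:335],(475,600),interpolation=cv2.INTER_CUBIC),np.vstack([cv2.resize(c[145:245,200:290],(320,355),interpolation=cv2.INTER_CUBIC),cv2.resize(im,(320,245))])]);cv2.imwrite("pics/m8.png",M)
E
```

```text
eef_pos: [0.5519, 0.0264, 0.1295]
contact_force: [-0.5, -1.0, 2.3]
t: 24.55
eef_pos: [0.5517, 0.0264, 0.1293]
tool_rot: [-0.0, 0.064, 0.998, 0.001]
contact_force: [-0.3, -0.1, 0.1]
gripper_width: 0.85
grasp_force: 0.0
t: 25.45
eef_pos: [0.4802, 0.0353, 0.3306]
tool_rot: [0.0, 0.063, 0.998, 0.001]
contact_force: [-0.1, 0.8, 0.9]
gripper_width: 0.85
grasp_force: 0.0
```

View pics/m8.png

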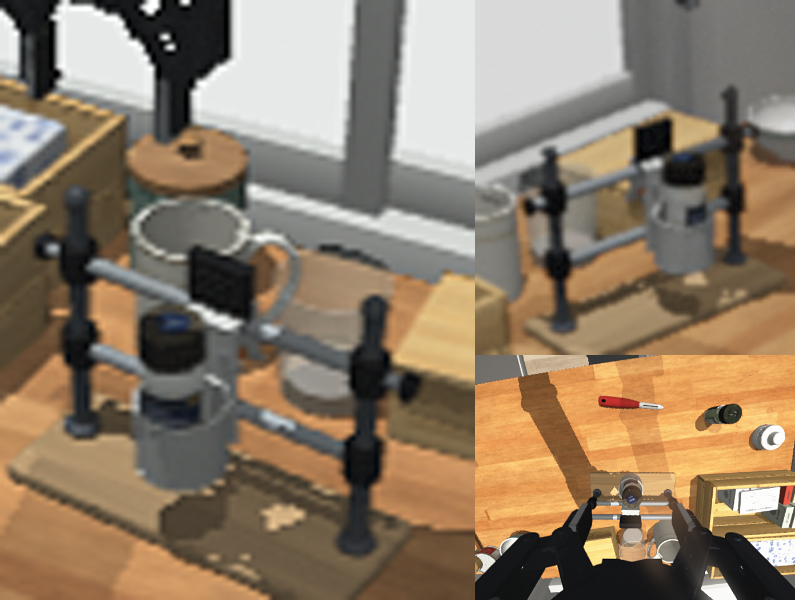

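The jar stands upright in the hung cup, the caddy sits on the bars, the robot is clear, and nothing else has moved.

```bash
python3 -c "
from station import *
print(hand_in())"
```

```text
the job is handed in; nothing more can be done
None
```

The caddy hangs latched on the upper bar after a tug of about 11 N, the white-and-blue-label jar stands upright in its cup, and the job was handed in at about 26 s with no reading above 15 N at the wrist while the caddy or jar was on the bars.

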